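# Clip the LED lantern onto the lamp stand

### The job

Hang the LED lantern on the lamp stand beside the sewing things: lift it by the flat grip at the back of its hook, press the hook's sprung gate gently onto the front bar of the stand's loop until the bar is through and the gate flicks shut behind it, then let the lantern down so that it hangs upright and still from the loop, and let go. Do not force or bang the springy stand, and leave the pin dish, tape measure, small spool and hinged tin where they are.

Things in the scene. Friction and masses are not known exactly. Their poses are not given: they have to be found in the camera images.
- lantern: LED lantern standing upright, 169 mm tall, about 0.22 kg: round foot 66 mm across, white diffuser, grey cap up to z 96 mm, on top a rigid steel hook (8 mm rod) in its x-z plane. Origin: centre of its underside; z up, x towards the gate side of the hook. Hook: lower arm (top at z 107 mm), grip at the back, bow over the axis (inner top z 161 mm), nose ending at x 16, z 138 mm.
- lantern_grip (a point): where the hook's flat grip is best pinched from above, across its 12 mm (y): lantern frame x -28, y 0, z 145 mm, same axes. The grip, of grey plastic, is the back of the hook: x -40 to -7 mm, z 100 to 162 mm.
- hook_gate (a joint): the hook's gate, a 6 mm steel pin 29 mm long, hinged on the end of the lower arm (lantern frame x 16, z 106 mm) and standing up to the nose, which closes the mouth. 0 = shut, against its stop; grows to at most 1.0 rad as it is pushed inwards (to -x). Its spring always shuts it: near its tip about 2.5 N starts it and 5 N holds it at 0.7 rad.
- hook_mouth (a point): point on the gate's axis just under the nose, level with which the bar should go in: lantern frame x 16, y 0, z 133 mm. A bar that touches the nose from below has its centre at z 135; much lower than z 130 the gate cannot swing clear. The bar has passed the gate's tip when its centre is 15 to 20 mm inside this point (gate then 0.5 to 0.8 rad, next it flicks shut); at 20 mm it meets the grip.
- hook_seat (a point): where the centre of the bar lies in the bow when the lantern hangs: lantern frame x 0, y 0, z 158 mm; same axes as the lantern.
- lamp_stand: adjustable lamp stand that stays where it is: heavy round foot 116 mm across, 12 mm high, centred 100 mm along its x, a 10 mm post up to 280 mm, a dark clamp on it and, clamped in it, a level telescopic arm (11 mm tube, 7 mm inner rod) that points to -x and ends in a closed level loop. Origin: on the table below the loop's front bar; z up, x from the bar to the post (the way the hook is pushed on).
- loop_mid (a point): point 220 mm above the stand's origin. Not measured, and different each time: the front bar's centre is 20 mm or less above or below this point, always at y 0 and level; with the inner rod pushed home the bar is up to 16 mm before or behind this point (x); at the start the rod is drawn out another 4 to 18 mm towards -x (of 22 mm at most), so the bar is first met there.
- stand_post (a joint): springy bending of the stand's post, rad: 0 = straight, grows as the loop is pushed to +x; 4 N bends it about 1 mm at the loop. The arm's inner rod slides in its tube with about 0.6 N of friction, so the loop gives way under the hook until the rod is home; from there it stands firm. Loop: 6 mm wire, 40 mm wide; front bar straight for 20 mm along y; opening behind it 28 mm wide, 27 mm deep, then tapering.
- pin_dish: round blue pin dish, 70 mm across, 15 mm high, loose bystander; origin centre of underside
- tape_measure: round white tape measure, 52 x 71 x 15 mm, loose bystander; origin centre of underside
- blue_spool: small blue thread spool standing upright, 31 mm across, 56 mm high, loose bystander; origin centre of underside
- snap_tin: shut dark green hinged tin, 65 x 94 x 28 mm, loose bystander; origin centre of underside
Things that resemble listed ones, but are neither listed nor needed, are in the scene too. Several things look just like the lantern: the one meant starts farthest to the robot's right.

How it is judged:
By the outcome, as a careful person would: the job done as asked, in the order asked, and still so for the second after the job is handed in, with the robot touching nothing.
It also fails if it takes over 61 s, if anything falls off the work surface, if the arm or the gripper's body presses on something with over 40 N, if the wrist force passes 120 N, or if a joint passes its speed limit or range.

### The arm

A 6-joint arm with a two-finger parallel gripper is mounted at the origin on a cart in front of the work surface, level with it; the furniture and walls round the work are solid. World frame = base frame: x ahead of the robot, y to its left, z up, the work surface at z = 0. Lengths are in m, angles in degrees, forces in N, time in s.
With the tool pointing down it reaches from about 0.35 to 0.85 m from the base axis. Payload 8.1 kg.
Tool frame: the origin (TCP) lies midway between the tips of the shut fingers; the grasp point (between the pads) lies 19 mm behind it; z points along the fingers, y is the line along which they close (so a half turn about z gives the same grasp; the last joint's range is limited). The gripper opens to 93 mm and grips with 3 to 60 N. Pads are 15 mm wide; open, the fingers measure 128 mm over their backs; the gripper's body (75 mm by 188 mm) begins 65 mm behind the grasp point.
Start: joints at [-75.31, 7.471, 85.268, -0, 87.261, -4.893], TCP at [0.201, -0.565, 0.219] pointing down, gripper open.
Joint ranges: [-169.43, 169.43], [-51.17, 129.36], [1.28, 143.12], [-76.62, 256.62], [0, 156.53], [-152.29, 152.29]. Speed limits (degrees/s): [136.94, 136.94, 159.86, 180, 180, 180].

### API

Orientations are given as [roll, pitch, yaw] about the fixed x, y, z axes, in that order (R = Rz(yaw) Ry(pitch) Rx(roll)).
In Python, from station import env gives the robot as it stands. The module is installed in compiled form; this text tells all that it offers.
- The arm moves only by the tool jog_arm, never from a script. Its arguments are lists of equal length, an entry for each row: "delta_pos": the shift along the tool's x, y, z each as a share of 20 cm, from -1 to 1, a list of three; "spin": the turn about the tool's z as a share of 1.5 rad, from -1 to 1. In form: {"delta_pos": [[x, y, z], ...], "spin": [spin, ...]}. A call has 1 to 12 rows; each row is the pose to reach, as a shift and turn from the pose commanded when the call began, along the tool's axes at that moment; what a row does not reach only later rows make up. A row lasts 1/12 s, in which the tool goes at most 41.7 mm and 7.16 degrees, less where a joint would pass 70% of its speed; a pose out of reach is approached as far as the arm can. A call with a number of a shift or a turn outside -1 to 1 is refused whole. A call with a gripper value outside its range is refused whole. "hand" is the opening, from -1 (shut) to 1 (fully open), set as the call begins (left out, the last holds). The fingers move at their own pace and stop on an object; "grip_force" is the grip in N (left out, the last holds). Time passes only in rows, so rows that repeat a pose let the fingers close. It gives the time, the measured TCP pose, the force, the opening and the grip force at its end, in the units of the state.
- env.state(): the state, without advancing time (a new reading comes with each control period).
- env.camera(name): name is "scene" or "side" or "wrist"; returns the picture (480x640x3 uint8, red, green, blue); there is no depth.
- env.get_calibration(name): a dict with "camera_matrix" (3x3 intrinsics, pixels), "R" (3x3) and "t" (3): a world point X has camera coordinates R X + t. Camera axes: x right, y down, z forward; pixel columns grow to the right and rows downward; lengths in m; the calibration is good to about 2 mm. A picture is of the moment at which its call begins: read the wrist's pose just before it. get_calibration takes no time and is no camera call; for the wrist camera it gives the pose at the moment of the call.
- env.sign_off(): hands the job in; it is judged then, once.
The state is a dict: "time_s": time; "joints": joint angles; "qvel": joint speeds; "effort": joint torques, N m; "ee_pos": TCP position; "orientation": TCP orientation; "contact_force": force on the tool from outside, world axes, zero at the start; "ft_torque": the same for the moment, N m; "opening": finger opening in m; "gripper_force": force on a finger pad.
Only numpy, scipy, OpenCV 4.12 (cv2) and the standard library are available. Lean on these libraries where they do the work, as an engineer would, in place of code of your own. Each camera call takes 0.05 s, during which the arm holds its last target. There are 200 camera calls.

## Working session

There is one attempt and no reset: what is moved stays moved. The work goes in short steps, Python scripts to look and compute and a tool call to move; the robot and the scene stay as the last step left them, time stands still between calls to the robot, and variables do not carry over. Pictures are saved under pics/ and viewed, at most 10 in all, crops included, and the job is handed in when it is done.

Besides the shell and the picture viewer there is one more tool, called after "Call:" as name(argument=value, ...), one argument or row to a line, values as JSON. jog_arm: Moves the arm, as the interface text tells. Shift numbers are shares of 20 cm and turn numbers shares of 1.5 rad, none past 1 either way. Its arguments: {"type":"object","properties":{"delta_pos":{"type":"array","items":{"type":"array","items":{"type":"number","minimum":-1,"maximum":1}}},"spin":{"type":"array","items":{"type":"number","minimum":-1,"maximum":1}},"hand":{"type":"number"},"grip_force":{"type":"number"}},"required":["delta_pos","spin"]}

```bash
mkdir -p pics
python3 - <<'E'
from station import env
import cv2,numpy as np
for n in ["scene","side"]:
    c=env.get_calibration(n); im=env.camera(n); cv2.imwrite(f"pics/{n}0.png",im[:,:,::-1])
    R=np.array(c["R"]);t=np.array(c["t"]);print(n,np.round(c["camera_matrix"],1).tolist(),np.round(-R.T@t,3),np.round(R,3).tolist())
print(env.state())
E
```

```text
scene [[617.2, 0.0, 319.4], [0.0, 617.2, 233.7], [0.0, 0.0, 1.0]] [-0.317  1.327  0.836] [[-0.823, -0.568, -0.025], [-0.205, 0.338, -0.918], [0.53, -0.751, -0.395]]
side [[573.8, 0.0, 311.2], [0.0, 573.8, 242.6], [0.0, 0.0, 1.0]] [ 0.531 -1.139  1.085] [[0.998, -0.054, 0.016], [-0.022, -0.633, -0.774], [0.053, 0.773, -0.633]]
{'time_s': 0.1, 'joints': array([-7.53090536e+01,  7.51000166e+00,  8.53206455e+01,  9.78220465e-04,
        8.72609365e+01, -4.89327670e+00]), 'qvel': array([-0.03687702, -0.00224465, -0.11200958,  0.04566291, -0.11028625,
        0.04151326]), 'effort': array([ 1.75553363e-03, -5.61343288e+01, -4.93094730e+01,  7.71159679e-02,
        2.92141229e-02, -3.73819410e-05]), 'ee_pos': array([ 0.20101591, -0.56480657,  0.21772341]), 'orientation': array([-1.79908833e+02, -8.78554773e-03,  1.95841686e+01]), 'contact_force': array([0.16314926, 0.40334536, 0.06875472]), 'ft_torque': array([ 0.02596515, -0.03859448,  0.01415172]), 'gripper_force': 0.0, 'opening': 0.09291530998004253}
```

View pics/scene0.png

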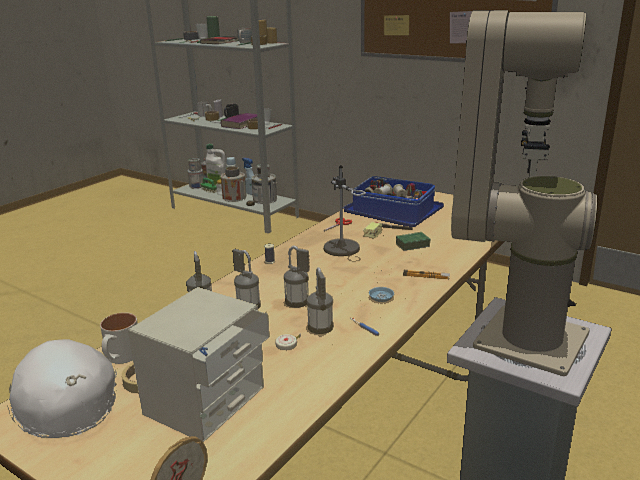

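View pics/side0.png

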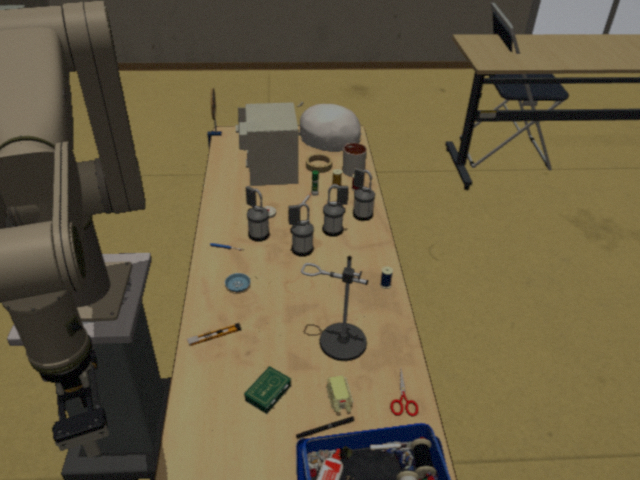

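```bash
cat > h.py <<'E'
import numpy as np,cv2
from station import env
def ray(n,uv,c=None):
    c=c or env.get_calibration(n);K=np.array(c["camera_matrix"]);R=np.array(c["R"]);t=np.array(c["t"])
    d=R.T@np.linalg.solve(K,[uv[0],uv[1],1.]);return -R.T@t,d/np.linalg.norm(d)
def onz(n,uv,z,c=None):
    o,d=ray(n,uv,c);return o+d*(z-o[2])/d[2]
def tri(a,b):
    (o1,d1),(o2,d2)=a,b
    s=np.linalg.lstsq(np.c_[d1,-d2],o2-o1,rcond=None)[0]
    p,q=o1+s[0]*d1,o2+s[1]*d2
    return (p+q)/2,np.linalg.norm(p-q)
def proj(n,X,c=None):
    c=c or env.get_calibration(n);v=np.array(c["camera_matrix"])@(np.array(c["R"])@np.array(X)+np.array(c["t"]));return v[:2]/v[2]
E
python3 - <<'E'
from h import *
for f in [(259,236),(302,250),(333,230),(363,214)]: print('side lantern',np.round(onz('side',f,0.01),3))
for f in [(199,310),(247,303),(297,301),(320,328)]: print('scene lantern',np.round(onz('scene',f,0.01),3))
for uv in [(343,342)]: print('foot',onz('side',uv,.01))
print('footscene',onz('scene',(342,247),.01))
a=cv2.imread('pics/side0.png');b=cv2.imread('pics/scene0.png')
def cr(im,x,y,w,h,s): return cv2.resize(im[y:y+h,x:x+w],None,fx=s,fy=s,interpolation=cv2.INTER_CUBIC)
m=np.zeros((600,800,3),np.uint8)
m[:350,:400]=cr(a,270,190,80,70,5);m[:350,400:]=cr(b,270,240,80,70,5)
m[350:,:400]=cr(a,295,250,80,50,5);m[350:,400:]=cr(b,320,165,80,50,5)
cv2.imwrite('pics/m1.png',m)
E
```

```text
side lantern [0.466 0.209 0.01 ]
side lantern [0.592 0.14  0.01 ]
side lantern [0.69  0.231 0.01 ]
side lantern [0.792 0.31  0.01 ]
scene lantern [0.775 0.345 0.01 ]
scene lantern [0.691 0.248 0.01 ]
scene lantern [0.582 0.167 0.01 ]
scene lantern [0.452 0.246 0.01 ]
foot [ 0.67716668 -0.21328804  0.01      ]
footscene [ 0.66843368 -0.19395692  0.01      ]
```

View pics/m1.png

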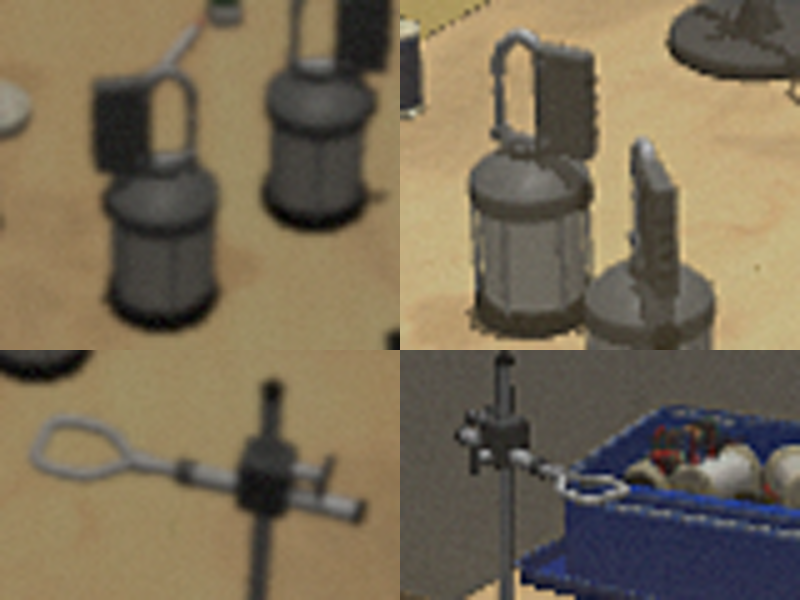

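Run:
```python
from h import *
S=lambda x,y:ray('side',(270+x/5,190+y/5)); C=lambda x,y:ray('scene',(270+(x-400)/5,240+y/5))
S2=lambda x,y:ray('side',(295+x/5,250+(y-350)/5)); C2=lambda x,y:ray('scene',(320+(x-400)/5,165+(y-350)/5))
for n,p in dict(gripTopOut=(S(95,80),C(596,50)),gripBotOut=(S(97,170),C(592,157)),gateLow=(S(190,155),C(497,135)),gateUp=(S(190,105),C(497,60)),bowtop=(S(170,70),C(522,33)),cap=(S(160,205),C(531,190)),
 bar=(S2(46,440),C2(622,487)),barA=(S2(35,460),C2(605,497)),tubeend=(S2(185,472),C2(540,467)),posttop=(S2(272,360),C2(506,356)),clamp=(S2(265,480),C2(505,440))).items():
    X,e=tri(*p);print(n,np.round(X,4),round(e,4))
```

```text
gripTopOut [0.5532 0.1457 0.1623] 0.0049
gripBotOut [0.5551 0.1479 0.0993] 0.0019
gateLow [0.6091 0.158  0.1019] 0.0006
gateUp [0.6096 0.1519 0.1427] 0.0041
bowtop [0.5955 0.1522 0.1641] 0.003
cap [0.5921 0.1523 0.0708] 0.0007
bar [ 0.5789 -0.176   0.2196] 0.0075
barA [ 0.5806 -0.1728  0.2103] 0.0081
tubeend [ 0.6434 -0.1919  0.2147] 0.0012
posttop [ 0.675  -0.1977  0.2814] 0.0091
clamp [ 0.6777 -0.2062  0.222 ] 0.0007
```

```bash
cat >> h.py <<'E'
from scipy.spatial.transform import Rotation as Ro
def rel(p,yaw):
    "shares for target TCP p, yaw(deg), tool down, from present commanded pose ~ measured"
    s=env.state();R=Ro.from_euler('xyz',s['orientation'],degrees=True).as_matrix()
    d=R.T@(np.array(p)-s['ee_pos'])/0.2
    dy=(yaw-s['orientation'][2]+180)%360-180
    print('pos',np.round(s['ee_pos'],4),np.round(s['orientation'],2),'t',round(s['time_s'],2)); print('delta',np.round(d,4),'spin',round(-np.radians(dy)/1.5,4))
E
python3 - <<'E'
from h import *
c=env.get_calibration('wrist');R=np.array(c['R']);t=np.array(c['t']);s=env.state()
T=Ro.from_euler('xyz',s['orientation'],degrees=True).as_matrix()
print('cam in tool',np.round(T.T@(-R.T@t-s['ee_pos']),3),'axes rows in tool',np.round(R@T,2).tolist(),np.round(c['camera_matrix'],0).tolist())
rel((0.36,-0.36,0.40),0); rel((0.50,-0.17,0.42),-15)
E
```

```text
cam in tool [ 0.075 -0.    -0.166] axes rows in tool [[0.0, 1.0, -0.0], [-0.96, 0.0, -0.27], [-0.27, 0.0, 0.96]] [[358.0, 0.0, 311.0], [0.0, 358.0, 238.0], [0.0, 0.0, 1.0]]
pos [ 0.201  -0.5648  0.2177] [-1.7991e+02 -1.0000e-02  1.9580e+01] t 0.1
delta [ 1.0923 -0.6998 -0.9101] spin 0.2279
pos [ 0.201  -0.5648  0.2177] [-1.7991e+02 -1.0000e-02  1.9580e+01] t 0.1
delta [ 2.0703 -1.3604 -1.0089] spin 0.4024
```

Call:
jog_arm(
  delta_pos=[
    [0, 0, -0.4],
    [0.2, -0.1, -0.6],
    [0.4, -0.25, -0.75],
    [0.6, -0.4, -0.75],
    [0.8, -0.5, -0.75],
    [1, -0.65, -0.75],
    [1, -0.65, -0.75],
    [1, -0.65, -0.75],
  ],
  spin=[0, 0.08, 0.16, 0.24, 0.32, 0.4, 0.4, 0.4],
)

```text
time_s: 0.77
ee_pos: [0.3474, -0.3733, 0.3692]
orientation: [-180.0, -0.0, -14.8]
contact_force: [0.9, -0.5, 0.1]
opening: 0.0928
gripper_force: 0.0
```

Run:
```python
from h import *
rel((0.52,-0.17,0.37),-15)
```

```text
pos [ 0.3474 -0.3733  0.3692] [-1.7998e+02 -4.0000e-02 -1.4810e+01] t 0.77
delta [ 0.5747 -1.2032 -0.0032] spin 0.0023
```

Call:
jog_arm(
  delta_pos=[
    [0.15, -0.2, 0],
    [0.3, -0.4, 0],
    [0.45, -0.6, 0],
    [0.55, -0.8, 0],
    [0.55, -0.9, 0],
    [0.55, -0.9, 0],
    [0.55, -0.9, 0],
    [0.55, -0.9, 0],
  ],
  spin=[0, 0, 0, 0, 0, 0, 0, 0],
)

```text
time_s: 1.43
ee_pos: [0.4981, -0.2298, 0.3683]
orientation: [180.0, 0.1, -14.7]
contact_force: [0.0, -0.3, -0.1]
opening: 0.0933
gripper_force: 0.0
```

```bash
cat >> h.py <<'E'
import pickle
def snap(tag):
    c=env.get_calibration('wrist');im=env.camera('wrist')[:,:,::-1];cv2.imwrite(f'pics/{tag}.png',im);pickle.dump(c,open(f'{tag}.pkl','wb'))
def W(tag,uv): return ray('',uv,pickle.load(open(f'{tag}.pkl','rb')))
E
python3 - <<'E'
from h import *
snap('w1');rel((0.54,0.05,0.42),10)
E
```

```text
pos [ 0.4977 -0.2306  0.3684] [ 1.7997e+02  3.0000e-02 -1.4820e+01] t 1.48
delta [-0.1546 -1.4104 -0.2586] spin -0.2888
```

View pics/w1.png

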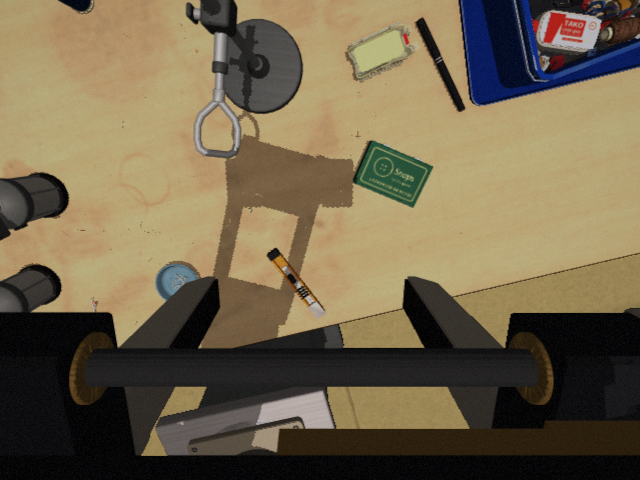

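Call:
jog_arm(
  delta_pos=[
    [0, -0.2, -0.05],
    [0, -0.4, -0.1],
    [0, -0.6, -0.15],
    [0, -0.8, -0.15],
    [0, -0.85, -0.15],
    [0, -0.85, -0.15],
    [0, -0.85, -0.15],
    [0, -0.85, -0.15],
  ],
  spin=[0, 0, 0, 0, 0, 0, 0, 0],
)

```text
time_s: 2.15
ee_pos: [0.5413, -0.0675, 0.3983]
orientation: [180.0, 0.0, -14.9]
contact_force: [-0.6, 0.1, 0.0]
opening: 0.093
gripper_force: 0.0
```

Run:
```python
from h import *
snap('w2');rel((0.56,0.10,0.40),10)
for z in (.2,.22,.24):
  a=onz('',(219,155),z,pickle.load(open('w1.pkl','rb')));b=onz('',(219.5,80),z,pickle.load(open('w1.pkl','rb')));print(a,np.degrees(np.arctan2(*(b-a)[[1,0]])))
```

```text
pos [ 0.5412 -0.0675  0.3983] [ 1.7997e+02  3.0000e-02 -1.4950e+01] t 2.2
delta [-0.1254 -0.8336 -0.0087] spin -0.2903
[ 0.57698681 -0.16371333  0.2       ] -19.10747369836123
[ 0.57663275 -0.1687922   0.22      ] -19.10747369836127
[ 0.57627868 -0.17387107  0.24      ] -19.107473698361282
```

View pics/w2.png

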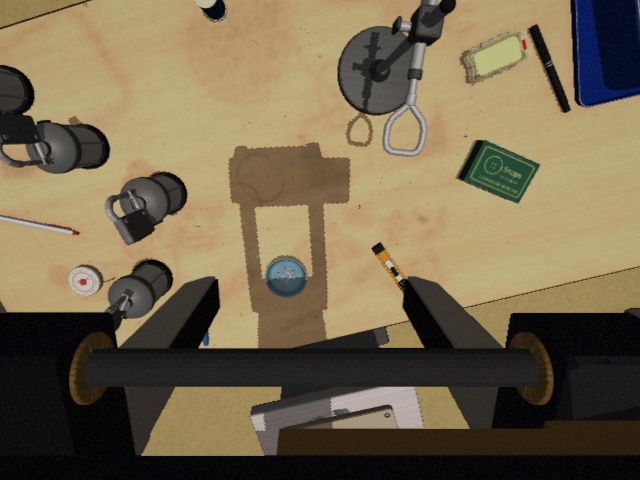

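Run:
```python
from h import *
P={}
for tag,(x0,y0,x1,y1) in dict(w1=(185,90,252,170),w2=(372,88,438,166)).items():
    im=cv2.imread(f'pics/{tag}.png')[y0:y1,x0:x1];hsv=cv2.cvtColor(im,cv2.COLOR_BGR2HSV)
    m=((hsv[...,1]<50)&(hsv[...,2]>70)).astype(np.uint8)*255
    n,l,st,ce=cv2.connectedComponentsWithStats(m);k=1+np.argmax(st[1:,4]);m=(l==k).astype(np.uint8)*255
    cs,h=cv2.findContours(m,cv2.RETR_CCOMP,cv2.CHAIN_APPROX_NONE)
    holes=[c for c,hh in zip(cs,h[0]) if hh[3]>=0];hole=max(holes,key=cv2.contourArea)
    # mid wire of front bar: lower hull edge of component & hole
    f=np.zeros_like(m);cv2.drawContours(f,[hole],-1,255,-1)
    print(tag,st[k],len(holes),cv2.contourArea(hole),cv2.boundingRect(hole))
    for r in range(0,m.shape[0],4): print(''.join('#' if v else '.' for v in m[r,::2]))
```

```text
w1 [   9    0   47   68 1086] 2 1247.0 (15, 14, 35, 49)
...............#####..............
..............######..............
..............######..............
.............#######..............
...........#####..####............
.........#####......####..........
.......#####.........####.........
......####.............####.......
.....####...............###.......
.....###................####......
.....###.................###......
.....###.................###......
.....###.................###......
.....###.................###......
......###...............####......
......##########.......###........
.........################.........
..................................
..................................
..................................
w2 [   0    0   55   69 1662] 3 1054.0 (16, 19, 34, 45)
##################.###...........
######################...........
#################.#####..........
######################...........
##############..######...........
###########..##########..........
.#.........#####.....####........
.........#####........####.......
........###............####......
.......###..............###......
.......###...............###.....
......###................##......
......###...............###......
......###...............###......
......###..............###.......
......#####...........###........
........################.........
...................##............
.................................
.................................
```

Run:
```python
from h import *
X,e=tri(W('w1',(217.3,153.7)),W('w2',(403.5,152.3)));print('bar',X,e)
Y,e=tri(W('w1',(219.5,90)),W('w2',(413,90)));print('rod',Y,e)
Z,e=tri(W('w1',(220,66)),W('w2',(416,74)));print('tubeend',Z,e)
F=onz('',(257,63),.012,pickle.load(open('w1.pkl','rb')));F2=onz('',(381,69),.012,pickle.load(open('w2.pkl','rb')));print('foot',F,F2)
F=(F+F2)/2
for a in (Y,Z,F): print(np.degrees(np.arctan2(a[1]-X[1],a[0]-X[0])),np.hypot(*(a-X)[:2]))
for tag in('w1','w2'):
  c=pickle.load(open(tag+'.pkl','rb'))
  uv=dict(w1=[(200,150),(231,155)],w2=[(388,150),(420,155)])[tag]
  a,b=[onz('',u,X[2],c) for u in uv];print('bar dir',np.degrees(np.arctan2(*(b-a)[[1,0]]))+90)
rel((0.54,0.10,0.37),10)
```

```text
bar [ 0.57817942 -0.16738576  0.21852899] 0.00023633261114476656
rod [ 0.62802093 -0.1857707   0.21740936] 0.003785877004762998
tubeend [ 0.64272122 -0.19144043  0.21755963] 0.000982943816400261
foot [ 0.68095986 -0.20341206  0.012     ] [ 0.67810629 -0.20664262  0.012     ]
-20.24740186150349 0.05312421572177074
-20.440378341474073 0.06887867533892315
-20.374418624927653 0.10811777202871209
bar dir -23.734307392548402
bar dir -23.462590264276898
pos [ 0.5412 -0.0675  0.3983] [ 1.7997e+02  3.0000e-02 -1.4950e+01] t 2.2
delta [-0.222  -0.8079  0.1414] spin -0.2903
```

Run:
```python
from h import *
rel((0.566,0.148,0.27),10)
```

```text
pos [ 0.5412 -0.0675  0.3983] [ 1.7997e+02  3.0000e-02 -1.4950e+01] t 2.2
delta [-0.158  -1.0736  0.6412] spin -0.2903
```

Call:
jog_arm(
  delta_pos=[
    [-0.05, -0.2, 0],
    [-0.1, -0.4, 0.1],
    [-0.15, -0.6, 0.25],
    [-0.15, -0.8, 0.4],
    [-0.16, -0.95, 0.55],
    [-0.16, -1, 0.64],
    [-0.16, -1, 0.64],
    [-0.16, -1, 0.64],
    [-0.16, -1, 0.64],
  ],
  spin=[-0.07, -0.14, -0.21, -0.29, -0.29, -0.29, -0.29, -0.29, -0.29],
)

```text
time_s: 2.95
ee_pos: [0.5622, 0.1345, 0.2713]
orientation: [180.0, -0.0, 10.1]
contact_force: [-0.1, 0.1, -0.1]
opening: 0.0932
gripper_force: 0.0
```

Run:
```python
from h import *
snap('w3');rel((0.566,0.148,0.21),10)
```

```text
pos [0.5628 0.1343 0.2724] [ 1.7996e+02 -1.3000e-01  1.0020e+01] t 3.0
delta [ 0.0272 -0.0647  0.3121] spin 0.0002
```

View pics/w3.png

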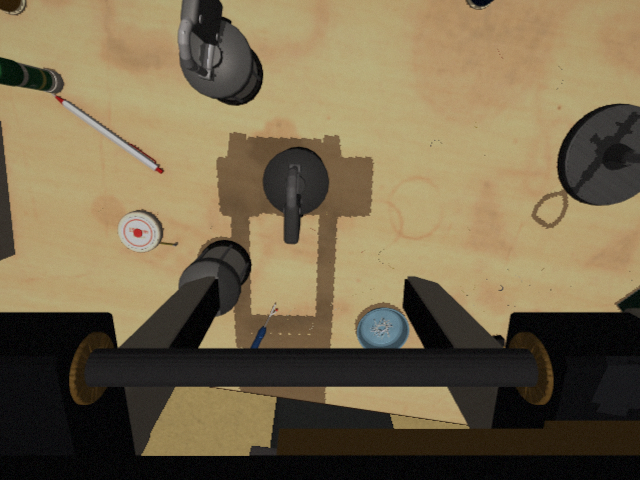

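Run:
```python
from h import *
c=pickle.load(open('w3.pkl','rb'))
im=cv2.imread('pics/w3.png');
g=cv2.cvtColor(im,cv2.COLOR_BGR2GRAY)
for r in range(190,250,6): print(r,g[r,276:312:2])
A=onz('',(291.5,243),.162,c);B=onz('',(293.5,200),.162,c);D=onz('',(295.5,181),.096,c);F=onz('',(295.5,181.5),.09,c)
print(A,B,D,F)
for b in(B,D):d=b-A;print(np.degrees(np.arctan2(d[1],d[0])),np.hypot(*d[:2]))
```

```text
190 [45 48 50 46 50 56 72 91 87 80 63 56 54 56 42 50 47 49]
196 [49 44 46 44 43 56 77 89 89 77 42 25 26 48 48 45 46 47]
202 [39 40 45 45 41 45 72 80 79 72 40 21 41 51 47 45 40 40]
208 [62 37 35 41 48 40 55 63 61 57 49 34 48 45 41 43 39 44]
214 [125  92  92  90  50  44  49  48  55  52  46  31  27  25  73  92  97  98]
220 [161 160 158 155  67  46  50  54  53  52  46  29  96 159 160 157 162 162]
226 [158 156 157 157  59  46  49  53  51  54  45  27 127 162 167 164 164 166]
232 [157 153 155 156  60  48  48  52  51  52  42  27 147 160 159 158 160 164]
238 [156 152 155 156  57  49  52  50  51  47  43  60 156 151 154 154 155 158]
244 [158 158 158 154 155 158 142 134 123 122 161 162 158 156 159 156 158 158]
[0.55320457 0.14901506 0.162     ] [0.58787024 0.15306921 0.162     ] [0.59455211 0.15531941 0.096     ] [0.5933448  0.15536685 0.09      ]
6.670435107339869 0.034901934326747985
8.669245704115141 0.041825404039918364
```

Run:
```python
from h import *
rel((0.565,0.1512,0.126),7.5)
```

```text
pos [0.5628 0.1343 0.2724] [ 1.7996e+02 -1.3000e-01  1.0020e+01] t 3.0
delta [ 0.0241 -0.0816  0.7321] spin 0.0293
```

Call:
jog_arm(
  delta_pos=[
    [0.024, -0.08, 0],
    [0.024, -0.08, 0.15],
    [0.024, -0.08, 0.3],
    [0.024, -0.08, 0.45],
    [0.024, -0.08, 0.6],
    [0.024, -0.08, 0.68],
    [0.024, -0.08, 0.73],
    [0.024, -0.08, 0.73],
    [0.024, -0.08, 0.73],
    [0.024, -0.08, 0.73],
  ],
  spin=[0.03, 0.03, 0.03, 0.03, 0.03, 0.03, 0.03, 0.03, 0.03, 0.03],
  hand=0.2,
)

```text
time_s: 3.83
ee_pos: [0.5656, 0.1524, 0.1274]
orientation: [-180.0, -0.2, 7.5]
contact_force: [-0.5, -0.6, 0.8]
opening: 0.056
gripper_force: 0.0
```

Run:
```python
from h import *
snap('w4');rel((0.565,0.1512,0.126),7.5)
```

```text
pos [0.5655 0.1526 0.1274] [-179.99   -0.24    7.52] t 3.88
delta [-0.0036  0.0065  0.0068] spin 0.0002
```

View pics/w4.png

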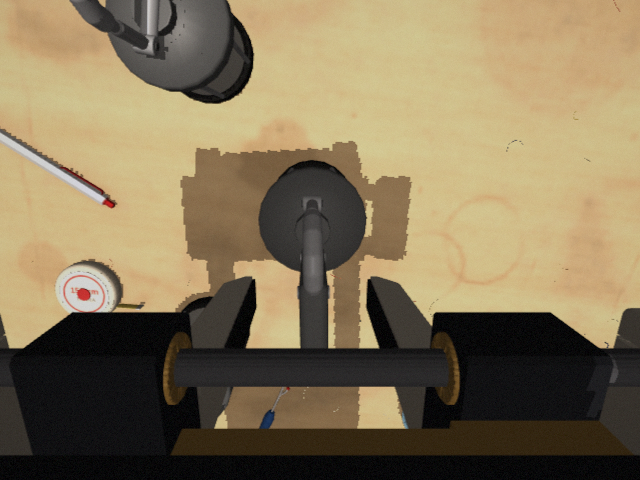

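Call:
jog_arm(
  delta_pos=[
    [0, 0, 0],
    [0, 0, 0],
    [0, 0, 0],
    [0, 0, 0],
    [0, 0, 0],
    [0, 0, 0],
    [0, 0, 0],
    [0, 0, 0],
  ],
  spin=[0, 0, 0, 0, 0, 0, 0, 0],
  hand=-1,
  grip_force=40,
)

```text
time_s: 4.55
ee_pos: [0.5636, 0.1527, 0.1245]
orientation: [-180.0, 0.0, 7.6]
contact_force: [-0.7, -0.1, -1.2]
opening: 0.0117
gripper_force: 40.0
```

Call:
jog_arm(
  delta_pos=[
    [0, 0, -0.02],
    [0, 0, -0.06],
    [0, 0, -0.12],
    [0, 0, -0.2],
    [0, 0, -0.3],
    [0, 0, -0.38],
    [0, 0, -0.43],
    [0, 0, -0.43],
    [0, 0, -0.43],
  ],
  spin=[0, 0, 0, 0, 0, 0, 0, 0, 0],
)

```text
time_s: 5.3
ee_pos: [0.5642, 0.1528, 0.2115]
orientation: [-180.0, -0.1, 7.6]
contact_force: [-0.2, 0.3, -2.6]
opening: 0.0119
gripper_force: 40.0
```

Run:
```python
from h import *
rel((0.4927,-0.1353,0.21),-20.4); print(env.state()['contact_force'],env.state()['opening'])
```

```text
pos [0.5642 0.1528 0.2115] [-1.80e+02 -9.00e-02  7.55e+00] t 5.3
delta [-0.5437  1.3808  0.0064] spin 0.3252
[-0.23365938  0.2690475  -2.62475108] 0.011887827097211461
```

Call:
jog_arm(
  delta_pos=[
    [0, 0.04, 0],
    [0, 0.12, 0],
    [-0.05, 0.24, 0],
    [-0.1, 0.38, 0],
    [-0.17, 0.52, 0],
    [-0.24, 0.66, 0],
    [-0.3, 0.78, 0],
    [-0.36, 0.88, 0],
    [-0.4, 0.95, 0],
    [-0.42, 1, 0],
    [-0.42, 1, 0],
  ],
  spin=[0, 0.03, 0.07, 0.12, 0.17, 0.22, 0.26, 0.3, 0.32, 0.325, 0.325],
)

```text
time_s: 6.22
ee_pos: [0.5057, -0.0586, 0.2095]
orientation: [179.9, 0.1, -20.5]
contact_force: [0.1, 0.4, -2.9]
opening: 0.0116
gripper_force: 40.0
```

Run:
```python
from h import *
rel((0.4927,-0.1353,0.21),-20.4)
```

```text
pos [ 0.5057 -0.0586  0.2095] [ 1.7994e+02  1.0000e-01 -2.0490e+01] t 6.22
delta [ 0.0735  0.3817 -0.0024] spin -0.0011
```

Call:
jog_arm(
  delta_pos=[
    [0, 0.05, 0],
    [0, 0.12, 0],
    [0, 0.2, 0],
    [0, 0.28, 0],
    [0, 0.34, 0],
    [0, 0.38, 0],
    [0, 0.38, 0],
    [0, 0.38, 0],
    [0, 0.38, 0],
    [0, 0.38, 0],
  ],
  spin=[0, 0, 0, 0, 0, 0, 0, 0, 0, 0],
)

```text
time_s: 7.05
ee_pos: [0.4805, -0.1272, 0.2106]
orientation: [-180.0, 0.0, -20.3]
contact_force: [0.5, 0.3, -2.0]
opening: 0.0119
gripper_force: 40.0
```

Run:
```python
from h import *
snap('w5');rel((0.4927,-0.1353,0.21),-20.4)
```

```text
pos [ 0.4805 -0.1273  0.2106] [-179.99    0.    -20.33] t 7.1
delta [0.071  0.0166 0.0032] spin 0.0009
```

View pics/w5.png

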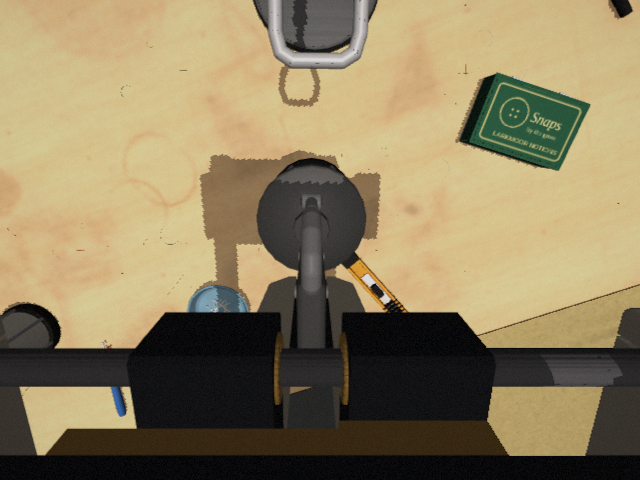

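Call:
jog_arm(
  delta_pos=[
    [0.02, 0.005, 0],
    [0.06, 0.014, 0],
    [0.1, 0.014, 0],
    [0.15, 0.014, 0],
    [0.18, 0.014, 0],
    [0.2, 0.014, 0],
    [0.2, 0.014, 0],
    [0.2, 0.014, 0],
    [0.2, 0.014, 0],
    [0.2, 0.014, 0],
  ],
  spin=[0, 0, 0, 0, 0, 0, 0, 0, 0, 0],
)

```text
time_s: 7.93
ee_pos: [0.5166, -0.1443, 0.2106]
orientation: [180.0, 0.0, -20.4]
contact_force: [0.1, 0.1, -2.7]
opening: 0.012
gripper_force: 40.0
```

Run:
```python
from h import *
snap('w6');print(env.state()['contact_force'])
s=env.state();u=Ro.from_euler('xyz',s['orientation'],degrees=True).as_matrix()[:,0];print(s['ee_pos'],u)
for z in(.215,.2185):
    print(proj('',[*(s['ee_pos'][:2]+.05*u[:2]),z],pickle.load(open('w6.pkl','rb'))))
a=cv2.imread('pics/w5.png');b=cv2.imread('pics/w6.png')
for n,i in(('w5',a),('w6',b)):
    g=cv2.cvtColor(i,cv2.COLOR_BGR2GRAY).astype(int)
    if n=='w5':
        for x in(290,310,340):print(n,x,g[46:76,x])
m=np.hstack([cv2.resize(b[60:260,220:400],None,fx=3,fy=3,interpolation=cv2.INTER_CUBIC)]);cv2.imwrite('pics/m6.png',m)
```

```text
[-0.01255816 -0.44199145 -3.76868318]
[ 0.5165992  -0.14434385  0.21069007] [ 9.37402316e-01 -3.48248328e-01  2.13333969e-06]
[311.54981111 194.79965271]
[311.56342687 196.01766311]
w5 290 [ 23  28  38 107 138 155 166 175 183 191 207 216 209 197 182 164 133  97
 131 115  92  76 122 187 194 191 190 191 190 192]
w5 310 [ 91  88  78  32  23  26  76 144 163 171 179 190 210 214 214 196 169 157
 142 132 112  87  81 148 153 160 191 192 194 194]
w5 340 [ 20  37 106 193 192 187 156 131 155 168 176 186 202 216 217 210 181 164
 152 136 119  99  93 166 195 195 192 192 194 194]
```

View pics/m6.png

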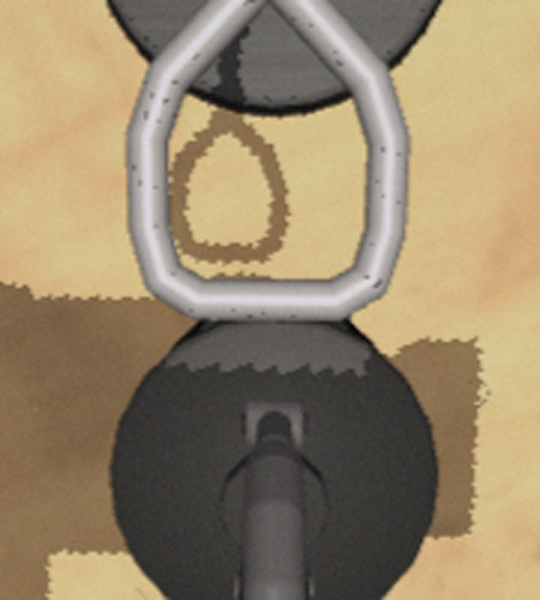

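Run:
```python
from h import *
b=cv2.cvtColor(cv2.imread('pics/w6.png'),cv2.COLOR_BGR2GRAY).astype(int)
for x in(295,310,325):print(x,b[146:176,x])
for r5,r6 in((60.5,160.2),(60.2,160.5),(60.8,159.9)):
    X,e=tri(W('w5',(318.3,r5)),W('w6',(309.3,r6)));print(X,e)
s=env.state();u=np.array([.9374,-.3482,0]);print('along',(X-s['ee_pos'])@u,'lat',(X-s['ee_pos'])@np.array([-.3482,-.9374,0]))
# gate base & nose: predicted in tool frame x=46
for dx,dz in((46,-18),(46,13.5),(46,8.5)):
    print(dx,dz,proj('',s['ee_pos']+u*dx/1e3+np.array([0,0,dz/1e3]),pickle.load(open('w6.pkl','rb'))))
```

```text
295 [110 122 173 188 187 162 113 107 135 154 169 181 202 215 214 195 178 164
 147 125  88  35  66  77  87  85  87  84  88  88]
310 [168 189 193 189 193 189 159  97 133 153 168 178 197 216 216 201 178 163
 152 132 101  79  89  90  88  92  90  91  90  90]
325 [189 193 192 192 192 189 180 106 127 153 167 179 194 213 216 210 185 171
 158 129  99  49  68  82  93  89  90  88  94  91]
[ 0.57833074 -0.16628181  0.21700326] 0.00013383639390814246
[ 0.57826834 -0.16625111  0.21795291] 0.00011155983473662725
[ 0.57839383 -0.16631285  0.21604233] 0.00015638024203784844
along 0.06557588673841992 lat -0.0009231436258910625
46 -18 [311.46501638 195.81714557]
46 13.5 [311.57442866 207.28909519]
46 8.5 [311.55428726 205.17725689]
```

Call:
jog_arm(
  delta_pos=[
    [0.01, -0.004, 0.005],
    [0.02, -0.004, 0.005],
    [0.03, -0.004, 0.005],
    [0.04, -0.004, 0.005],
    [0.05, -0.004, 0.005],
    [0.055, -0.004, 0.005],
    [0.06, -0.004, 0.005],
    [0.065, -0.004, 0.005],
    [0.07, -0.004, 0.005],
    [0.075, -0.004, 0.005],
    [0.08, -0.004, 0.005],
    [0.08, -0.004, 0.005],
  ],
  spin=[0, 0, 0, 0, 0, 0, 0, 0, 0, 0, 0, 0],
)

```text
time_s: 8.98
ee_pos: [0.5322, -0.1493, 0.2097]
orientation: [-180.0, -0.0, -20.4]
contact_force: [-1.0, -0.2, -2.9]
opening: 0.0115
gripper_force: 40.0
```

```bash
cat > q.py <<'E'
from h import *
import sys
tag=sys.argv[1];snap(tag);s=env.state();u=np.array([.9374,-.3482,0])
F=s['contact_force'];print(s['time_s'],s['ee_pos'],s['orientation'],'along bar0',(np.array([.5783,-.1663,0])-s['ee_pos'])@u*1e3,'F along',F@u,F,s['opening'])
b=cv2.cvtColor(cv2.imread(f'pics/{tag}.png'),cv2.COLOR_BGR2GRAY).astype(int)
for x in(288,296,328,336):print(x,b[140:250:1,x].tolist())
E
python3 q.py w7
```

```text
9.0333 [ 0.53213633 -0.14923958  0.20960761] [-1.79997631e+02  4.96970612e-03 -2.03791629e+01] along bar0 49.21426087622628 F along 0.41268907753714884 [-0.02676577 -1.25726395 -2.16651451] 0.011650176674296452
288 [192, 188, 194, 191, 196, 193, 198, 194, 195, 193, 193, 190, 181, 117, 115, 116, 118, 115, 116, 114, 112, 113, 115, 118, 106, 31, 17, 35, 42, 41, 38, 59, 72, 81, 86, 90, 87, 81, 56, 53, 54, 53, 57, 55, 55, 55, 59, 56, 58, 64, 102, 133, 148, 163, 173, 182, 157, 113, 112, 105, 96, 91, 82, 68, 57, 59, 59, 60, 60, 60, 57, 58, 60, 62, 59, 60, 60, 64, 62, 61, 59, 56, 57, 62, 60, 61, 61, 58, 57, 59, 56, 60, 59, 59, 59, 61, 59, 59, 55, 57, 59, 57, 57, 56, 56, 58, 54, 57, 55, 56]
296 [193, 193, 192, 193, 194, 194, 194, 192, 194, 193, 195, 183, 113, 115, 116, 115, 114, 109, 108, 109, 102, 25, 8, 17, 11, 20, 26, 41, 67, 78, 88, 87, 87, 85, 84, 90, 89, 89, 86, 71, 57, 54, 56, 58, 55, 55, 57, 56, 53, 60, 62, 99, 132, 156, 167, 182, 206, 210, 155, 104, 98, 91, 85, 69, 56, 65, 66, 64, 60, 62, 65, 68, 65, 63, 63, 63, 58, 44, 33, 33, 52, 61, 66, 61, 66, 63, 63, 67, 67, 63, 66, 65, 63, 65, 
[... 319 characters left out ...]
11, 124, 115, 104, 101, 96, 89, 71, 58, 60, 61, 65, 64, 63, 63, 60, 65, 62, 63, 60, 61, 57, 61, 60, 55, 50, 54, 55, 49, 49, 49, 57, 59, 60, 64, 56, 53, 58, 52, 54, 53, 51, 61, 59, 57, 58, 58, 58, 58, 59, 54, 55, 57, 56]
336 [193, 190, 192, 189, 191, 188, 189, 192, 190, 190, 191, 191, 191, 191, 192, 189, 162, 116, 116, 125, 169, 170, 160, 116, 111, 112, 82, 18, 15, 22, 26, 34, 43, 47, 70, 76, 51, 52, 54, 53, 52, 57, 48, 50, 50, 54, 53, 51, 85, 113, 136, 154, 169, 179, 197, 213, 217, 201, 103, 98, 92, 85, 72, 51, 59, 59, 59, 61, 60, 61, 57, 57, 59, 61, 59, 60, 58, 61, 57, 57, 58, 58, 60, 61, 59, 61, 60, 55, 56, 57, 55, 54, 59, 59, 57, 57, 54, 57, 59, 57, 55, 58, 53, 55, 54, 55, 56, 55, 53, 54]
```

```bash
cat > q.py <<'E'
from h import *
import sys
tag=sys.argv[1]
if len(sys.argv)<3: snap(tag)
s=env.state();u=np.array([.9374,-.3482,0]);v=np.array([-.3482,-.9374,0])
F=s['contact_force'];print('t',s['time_s'],s['ee_pos'],s['orientation'],'F along',round(F@u,2),'lat',round(F@v,2),'z',round(F[2],2),s['opening'])
b=cv2.cvtColor(cv2.imread(f'pics/{tag}.png'),cv2.COLOR_BGR2GRAY).astype(int)
for x in(288,294,330,336):
    c=b[:,x]; k=[r for r in range(186,300) if c[r]>135]
    if not k: continue
    k=k[0];a=k
    while c[a]>75:a-=1
    e=k
    while c[e]>75:e+=1
    X=onz('',(x,(a+e)/2),.2175,pickle.load(open(tag+'.pkl','rb')));print(x,a,e,'bar along tool',round((X-s['ee_pos'])@u*1e3,1),'abs',round(X@u*1e3,1))
E
python3 q.py w7 1
```

```text
t 9.0333 [ 0.53213633 -0.14923958  0.20960761] [-1.79997631e+02  4.96970612e-03 -2.03791629e+01] F along 0.41 lat 1.19 z -2.17 0.011650176674296452
288 189 203 bar along tool 50.1 abs 600.9
294 190 203 bar along tool 49.9 abs 600.7
330 190 203 bar along tool 49.9 abs 600.7
336 187 202 bar along tool 50.8 abs 601.6
```

Call:
jog_arm(
  delta_pos=[
    [0.005, 0, 0],
    [0.01, 0, 0],
    [0.015, 0, 0],
    [0.02, 0, 0],
    [0.025, 0, 0],
    [0.03, 0, 0],
    [0.035, 0, 0],
    [0.04, 0, 0],
    [0.04, 0, 0],
  ],
  spin=[0, 0, 0, 0, 0, 0, 0, 0, 0],
)

```text
time_s: 9.78
ee_pos: [0.5398, -0.1521, 0.2096]
orientation: [180.0, -0.0, -20.4]
contact_force: [-0.4, 0.9, -1.9]
opening: 0.012
gripper_force: 40.0
```

```bash
python3 q.py w8
```

```text
t 9.8333 [ 0.53971562 -0.15208371  0.20963611] [-1.79999066e+02 -5.28997435e-03 -2.03773105e+01] F along -0.28 lat 0.2 z -3.2 0.01190202585786674
288 189 203 bar along tool 50.1 abs 609.0
294 190 204 bar along tool 49.6 abs 608.5
330 191 204 bar along tool 49.4 abs 608.3
336 188 203 bar along tool 50.3 abs 609.2
```

Call:
jog_arm(
  delta_pos=[
    [0.005, 0, 0],
    [0.01, 0, 0],
    [0.015, 0, 0],
    [0.02, 0, 0],
    [0.025, 0, 0],
    [0.03, 0, 0],
    [0.03, 0, 0],
  ],
  spin=[0, 0, 0, 0, 0, 0, 0],
)

```text
time_s: 10.42
ee_pos: [0.5452, -0.1541, 0.2095]
orientation: [180.0, 0.0, -20.4]
contact_force: [-4.0, 0.8, -2.3]
opening: 0.0114
gripper_force: 40.0
```

```bash
python3 q.py w9
```

```text
t 10.4667 [ 0.54515216 -0.15412174  0.20953057] [-1.79998833e+02  2.22373806e-02 -2.03826170e+01] F along -2.71 lat -0.55 z -3.35 0.011946109606843945
288 266 277 bar along tool 14.3 abs 579.0
294 268 277 bar along tool 13.8 abs 578.5
336 265 278 bar along tool 14.3 abs 579.0
```

Run:
```python
from h import *
b=cv2.cvtColor(cv2.imread('pics/w9.png'),cv2.COLOR_BGR2GRAY).astype(int)
for x in(288,294,330,336):print(x,b[176:230,x].tolist())
```

```text
288 [84, 88, 91, 91, 84, 55, 57, 54, 54, 52, 60, 57, 56, 57, 60, 57, 59, 55, 58, 60, 59, 58, 55, 60, 64, 77, 92, 96, 104, 107, 111, 119, 121, 108, 102, 98, 87, 77, 59, 61, 61, 58, 57, 58, 64, 58, 61, 59, 61, 62, 62, 58, 61, 59]
294 [91, 87, 88, 91, 91, 94, 87, 57, 56, 58, 56, 56, 56, 58, 55, 58, 60, 58, 59, 59, 61, 65, 64, 63, 60, 60, 78, 90, 99, 102, 112, 120, 118, 110, 103, 98, 89, 79, 61, 63, 65, 61, 62, 61, 58, 51, 49, 48, 44, 56, 60, 56, 63, 66]
330 [55, 52, 56, 56, 52, 54, 59, 57, 56, 56, 56, 58, 57, 58, 58, 56, 60, 61, 61, 59, 58, 58, 60, 60, 62, 61, 75, 89, 92, 105, 108, 117, 122, 116, 108, 99, 93, 83, 68, 62, 61, 60, 60, 61, 58, 61, 62, 57, 59, 63, 61, 61, 55, 53]
336 [52, 50, 55, 55, 57, 54, 55, 58, 55, 57, 58, 59, 54, 55, 56, 55, 53, 59, 62, 58, 59, 57, 52, 67, 81, 88, 96, 100, 106, 117, 122, 116, 112, 102, 96, 92, 81, 73, 60, 56, 61, 61, 59, 60, 60, 62, 59, 63, 60, 59, 59, 60, 58, 58]
```

Call:
jog_arm(
  delta_pos=[
    [0.005, 0, 0],
    [0.01, 0, 0],
    [0.015, 0, 0],
    [0.02, 0, 0],
    [0.02, 0, 0],
    [0.02, 0, 0],
  ],
  spin=[0, 0, 0, 0, 0, 0],
)

```text
time_s: 10.97
ee_pos: [0.549, -0.1555, 0.2096]
orientation: [-180.0, 0.0, -20.4]
contact_force: [-3.3, 1.1, -1.9]
opening: 0.0115
gripper_force: 40.0
```

```bash
python3 q.py w10;python3 - <<'E'
from h import *
b=cv2.imread('pics/w10.png');g=cv2.cvtColor(b,cv2.COLOR_BGR2GRAY).astype(int)
for x in(288,294,330,336):print(x,g[176:230,x].tolist())
cv2.imwrite('pics/m10.png',cv2.resize(b[110:300,220:400],None,fx=3,fy=3,interpolation=cv2.INTER_CUBIC))
E
```

```text
t 11.0167 [ 0.54895327 -0.15547099  0.20958754] [-1.79997130e+02  7.48183851e-03 -2.03795627e+01] F along -2.88 lat 0.21 z -2.91 0.011799372100557405
288 266 277 bar along tool 14.2 abs 582.9
294 268 277 bar along tool 13.7 abs 582.4
336 265 278 bar along tool 14.2 abs 582.9
288 [86, 88, 90, 86, 70, 56, 54, 55, 56, 52, 55, 53, 56, 57, 61, 57, 55, 56, 55, 58, 58, 56, 58, 57, 59, 57, 58, 56, 61, 64, 60, 62, 61, 73, 85, 94, 100, 105, 107, 115, 120, 112, 102, 97, 95, 84, 63, 62, 60, 60, 60, 64, 59, 58]
294 [90, 92, 93, 92, 95, 90, 70, 59, 60, 53, 54, 57, 58, 59, 60, 61, 61, 56, 62, 60, 66, 60, 61, 62, 62, 63, 66, 63, 64, 59, 64, 62, 63, 63, 75, 90, 92, 100, 106, 118, 126, 112, 109, 99, 92, 80, 72, 52, 41, 53, 55, 58, 59, 63]
330 [54, 58, 72, 69, 76, 93, 93, 94, 72, 56, 58, 55, 59, 55, 60, 58, 57, 59, 64, 59, 61, 60, 59, 61, 58, 62, 61, 62, 61, 61, 64, 60, 64, 63, 63, 81, 92, 96, 106, 110, 123, 116, 108, 103, 97, 85, 74, 60, 59, 61, 61, 62, 53, 51]
336 [53, 54, 55, 53, 55, 56, 49, 59, 51, 59, 57, 57, 55, 55, 56, 56, 58, 57, 56, 60, 58, 57, 59, 56, 57, 57, 59, 58, 65, 57, 58, 62, 79, 86, 95, 99, 107, 112, 117, 115, 113, 107, 99, 94, 87, 70, 60, 59, 59, 61, 60, 59, 61, 59]
```

View pics/m10.png

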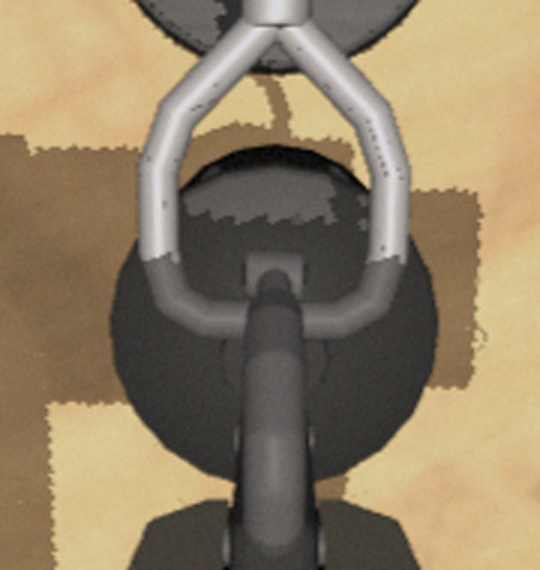

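Call:
jog_arm(
  delta_pos=[
    [0.005, 0, 0],
    [0.01, 0, 0],
    [0.015, 0, 0],
    [0.02, 0, 0],
    [0.025, 0, 0],
    [0.03, 0, 0],
    [0.035, 0, 0],
    [0.04, 0, 0],
    [0.045, 0, 0],
    [0.045, 0, 0],
  ],
  spin=[0, 0, 0, 0, 0, 0, 0, 0, 0, 0],
)

```text
time_s: 11.85
ee_pos: [0.5575, -0.1587, 0.2094]
orientation: [-180.0, 0.0, -20.4]
contact_force: [-3.7, 0.7, -5.3]
opening: 0.0121
gripper_force: 40.0
```

```bash
cat > q2.py <<'E'
from h import *
import sys
tag=sys.argv[1];snap(tag)
s=env.state();u=np.array([.9374,-.3482,0]);F=s['contact_force'];print('t',s['time_s'],s['ee_pos'],'F along',round(F@u,2),F)
g=cv2.cvtColor(cv2.imread(f'pics/{tag}.png'),cv2.COLOR_BGR2GRAY).astype(int)
for x in(288,294,330,336):
    print(x,g[205:275,x].tolist())
E
python3 q2.py w11
```

```text
t 11.9 [ 0.55745654 -0.15868369  0.20938252] F along -3.85 [-3.44630007  1.76792339 -5.05171641]
288 [62, 58, 64, 63, 61, 61, 61, 61, 60, 61, 60, 57, 63, 62, 62, 63, 61, 58, 60, 61, 61, 59, 62, 75, 82, 90, 100, 103, 108, 116, 121, 119, 106, 101, 95, 81, 64, 58, 58, 55, 58, 55, 55, 57, 58, 54, 56, 55, 56, 53, 53, 52, 54, 52, 56, 54, 49, 51, 53, 50, 47, 52, 86, 174, 192, 191, 188, 170, 192, 192]
294 [59, 63, 65, 61, 65, 63, 61, 61, 62, 64, 65, 66, 62, 63, 63, 59, 59, 51, 51, 46, 54, 56, 56, 57, 70, 84, 91, 100, 108, 119, 124, 117, 109, 104, 99, 84, 67, 59, 57, 58, 60, 55, 58, 59, 58, 57, 55, 56, 58, 52, 50, 55, 52, 53, 53, 54, 49, 50, 49, 51, 50, 51, 47, 50, 97, 194, 194, 193, 190, 190]
330 [62, 63, 64, 60, 66, 66, 62, 59, 64, 59, 58, 63, 62, 57, 64, 62, 60, 63, 61, 62, 61, 61, 60, 58, 59, 77, 90, 97, 103, 113, 120, 119, 108, 104, 100, 91, 79, 56, 63, 57, 56, 57, 59, 57, 56, 56, 55, 57, 58, 55, 54, 57, 55, 52, 56, 53, 53, 55, 51, 51, 53, 51, 48, 53, 80, 115, 113, 115, 114, 115]
336 [60, 56, 63, 61, 61, 62, 63, 61, 59, 59, 62, 59, 60, 57, 57, 61, 62, 62, 59, 58, 54, 61, 76, 85, 96, 99, 105, 109, 116, 117, 112, 108, 103, 92, 83, 66, 59, 59, 56, 55, 54, 57, 57, 50, 53, 53, 55, 56, 53, 51, 52, 51, 51, 49, 48, 50, 49, 48, 48, 47, 60, 108, 168, 194, 196, 190, 190, 176, 195, 193]
```

Call:
jog_arm(
  delta_pos=[
    [0.005, 0, 0],
    [0.01, 0, 0],
    [0.015, 0, 0],
    [0.02, 0, 0],
    [0.025, 0, 0],
    [0.03, 0, 0],
    [0.03, 0, 0],
    [0.03, 0, 0],
  ],
  spin=[0, 0, 0, 0, 0, 0, 0, 0],
)

```text
time_s: 12.57
ee_pos: [0.5636, -0.161, 0.2103]
orientation: [-180.0, -0.1, -20.4]
contact_force: [-0.1, -0.0, -2.8]
opening: 0.0116
gripper_force: 40.0
```

```bash
python3 q2.py w12
```

```text
t 12.6167 [ 0.56342234 -0.16090999  0.21013048] F along -0.12 [-0.20431484 -0.20030079 -2.61452305]
288 [68, 63, 57, 63, 60, 62, 59, 58, 58, 63, 61, 61, 62, 57, 61, 60, 61, 60, 62, 61, 59, 61, 60, 60, 62, 62, 60, 60, 55, 58, 60, 59, 59, 55, 59, 59, 55, 63, 71, 86, 93, 99, 105, 109, 116, 115, 109, 108, 99, 95, 81, 57, 53, 51, 49, 50, 49, 50, 49, 51, 55, 50, 87, 179, 194, 196, 194, 195, 194, 191]
294 [65, 65, 63, 67, 63, 68, 64, 63, 59, 61, 66, 62, 60, 63, 58, 55, 56, 48, 53, 51, 58, 56, 59, 62, 67, 65, 60, 63, 62, 53, 55, 51, 60, 62, 62, 58, 61, 63, 54, 66, 80, 90, 96, 106, 116, 121, 118, 110, 103, 97, 84, 53, 54, 55, 52, 50, 56, 48, 53, 52, 49, 50, 49, 50, 96, 195, 197, 197, 197, 198]
330 [63, 64, 65, 60, 64, 65, 61, 66, 61, 60, 58, 62, 60, 62, 64, 60, 62, 61, 62, 62, 60, 64, 58, 55, 53, 56, 60, 60, 60, 57, 56, 58, 58, 58, 56, 58, 60, 63, 55, 59, 77, 90, 93, 105, 112, 118, 121, 111, 103, 99, 89, 71, 54, 54, 54, 52, 51, 50, 51, 50, 52, 47, 50, 58, 93, 112, 117, 112, 117, 113]
336 [57, 59, 62, 57, 58, 57, 61, 62, 60, 59, 60, 58, 60, 60, 58, 59, 58, 61, 59, 59, 63, 60, 61, 59, 58, 61, 61, 58, 63, 56, 56, 57, 57, 56, 55, 55, 63, 76, 86, 97, 103, 106, 110, 120, 115, 109, 104, 101, 92, 78, 59, 54, 54, 53, 52, 50, 54, 50, 47, 50, 59, 113, 167, 169, 176, 193, 195, 188, 178, 194]
```

Call:
jog_arm(
  delta_pos=[
    [-0.007, 0, 0],
    [-0.014, 0, 0.01],
    [-0.014, 0, 0.025],
    [-0.014, 0, 0.04],
    [-0.014, 0, 0.055],
    [-0.014, 0, 0.07],
    [-0.014, 0, 0.085],
    [-0.014, 0, 0.1],
    [-0.014, 0, 0.11],
    [-0.014, 0, 0.115],
    [-0.014, 0, 0.115],
    [-0.014, 0, 0.115],
  ],
  spin=[0, 0, 0, 0, 0, 0, 0, 0, 0, 0, 0, 0],
)

```text
time_s: 13.62
ee_pos: [0.5604, -0.1598, 0.1867]
orientation: [-180.0, -0.0, -20.4]
contact_force: [0.1, 0.0, -2.6]
opening: 0.0118
gripper_force: 40.0
```

Run:
```python
from h import *
snap('w13');s=env.state();print(s['ee_pos'],s['contact_force'],s['ft_torque'])
b=cv2.imread('pics/w13.png');sd=env.camera('side')[:,:,::-1];sc=env.camera('scene')[:,:,::-1]
r=lambda i,x,y,w,h,k:cv2.resize(i[y:y+h,x:x+w],(400,300),interpolation=cv2.INTER_CUBIC)
cv2.imwrite('pics/m13.png',np.vstack([np.hstack([r(b,212,140,200,150,2),r(sd,260,230,120,90,4)]),np.hstack([r(sc,300,150,120,90,4),r(b,0,0,640,480,1)])]))
```

```text
[ 0.56050617 -0.15979761  0.18679322] [ 0.48621937 -0.44817683 -3.0454002 ] [0.05568594 0.07159053 0.03507496]
```

View pics/m13.png

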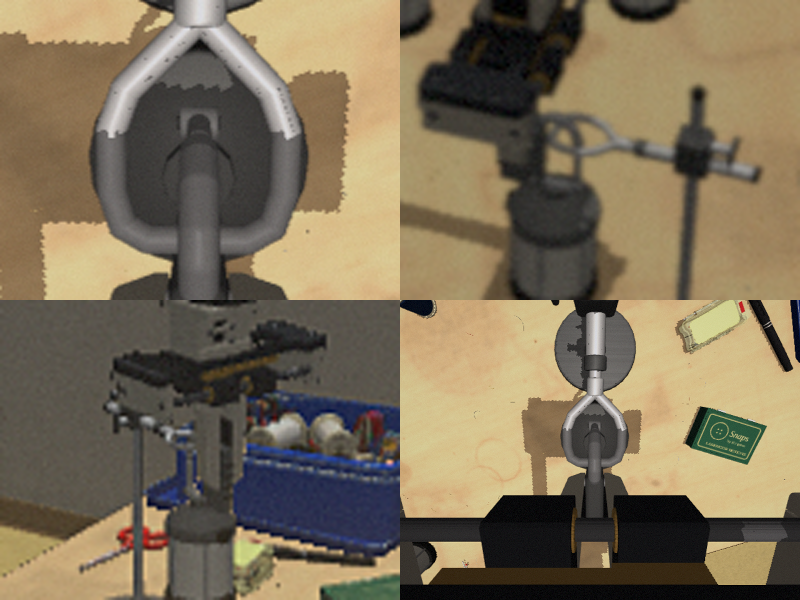

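Call:
jog_arm(
  delta_pos=[
    [0, 0, 0.004],
    [0, 0, 0.008],
    [0, 0, 0.01],
    [0, 0, 0.01],
    [0, 0, 0.01],
    [0, 0, 0.01],
  ],
  spin=[0, 0, 0, 0, 0, 0],
)

```text
time_s: 14.27
ee_pos: [0.5604, -0.1598, 0.1846]
orientation: [180.0, 0.0, -20.4]
contact_force: [0.1, 0.5, -2.9]
opening: 0.0118
gripper_force: 40.0
```

Call:
jog_arm(
  delta_pos=[
    [0, 0, 0.003],
    [0, 0, 0.006],
    [0, 0, 0.006],
    [0, 0, 0.006],
    [0, 0, 0.006],
  ],
  spin=[0, 0, 0, 0, 0],
)

```text
time_s: 14.68
ee_pos: [0.5604, -0.1598, 0.1834]
orientation: [180.0, 0.0, -20.4]
contact_force: [0.2, -0.3, -2.5]
opening: 0.0118
gripper_force: 40.0
```

Call:
jog_arm(
  delta_pos=[
    [0, 0, 0.003],
    [0, 0, 0.006],
    [0, 0, 0.006],
    [0, 0, 0.006],
    [0, 0, 0.006],
  ],
  spin=[0, 0, 0, 0, 0],
)

```text
time_s: 15.1
ee_pos: [0.5604, -0.1598, 0.1823]
orientation: [180.0, -0.0, -20.4]
contact_force: [-0.1, 0.3, -2.3]
opening: 0.012
gripper_force: 40.0
```

Call:
jog_arm(
  delta_pos=[
    [0, 0, 0.003],
    [0, 0, 0.006],
    [0, 0, 0.006],
    [0, 0, 0.006],
    [0, 0, 0.006],
  ],
  spin=[0, 0, 0, 0, 0],
)

```text
time_s: 15.52
ee_pos: [0.5605, -0.1598, 0.1813]
orientation: [-180.0, -0.0, -20.4]
contact_force: [0.1, 0.6, -0.7]
opening: 0.0118
gripper_force: 40.0
```

Call:
jog_arm(
  delta_pos=[
    [0, 0, 0.002],
    [0, 0, 0.003],
    [0, 0, 0.003],
    [0, 0, 0.003],
    [0, 0, 0.003],
    [0, 0, 0.003],
  ],
  spin=[0, 0, 0, 0, 0, 0],
)

```text
time_s: 16.02
ee_pos: [0.5605, -0.1598, 0.1806]
orientation: [-180.0, -0.0, -20.4]
contact_force: [-2.5, 0.0, 1.7]
opening: 0.0117
gripper_force: 40.0
```

Run:
```python
from h import *
s=env.state();print(s['ee_pos'],s['contact_force'],s['ft_torque'])
```

```text
[ 0.56046204 -0.15978976  0.18055428] [-2.53771428  0.02923235  1.73824356] [0.06859212 0.15598362 0.03888945]
```

Call:
jog_arm(
  delta_pos=[
    [0, 0, -0.006],
    [-0.005, 0, -0.01],
    [-0.01, 0, -0.01],
    [-0.013, 0, -0.01],
    [-0.013, 0, -0.008],
    [-0.013, 0, -0.005],
    [-0.013, 0, -0.005],
    [-0.013, 0, -0.005],
    [-0.013, 0, -0.005],
  ],
  spin=[0, 0, 0, 0, 0, 0, 0, 0, 0],
)

```text
time_s: 16.77
ee_pos: [0.558, -0.1588, 0.1815]
orientation: [-180.0, 0.0, -20.4]
contact_force: [-0.0, 0.1, -0.4]
opening: 0.0118
gripper_force: 40.0
```

```bash
python3 q2.py w14 | head -3
```

```text
t 16.8167 [ 0.55795999 -0.15887017  0.18149678] F along 0.44 [ 0.10163771 -1.00309948 -0.21565573]
288 [59, 63, 64, 64, 58, 60, 61, 61, 59, 64, 58, 59, 60, 62, 66, 61, 60, 59, 60, 58, 62, 59, 58, 64, 64, 60, 62, 56, 56, 60, 57, 63, 58, 58, 55, 60, 56, 56, 59, 60, 56, 62, 56, 60, 55, 57, 57, 58, 52, 51, 68, 80, 87, 96, 101, 107, 114, 119, 124, 114, 108, 100, 96, 90, 109, 199, 198, 202, 199, 196]
294 [60, 62, 63, 63, 66, 60, 64, 67, 63, 63, 67, 60, 62, 60, 66, 56, 54, 48, 52, 51, 57, 54, 62, 63, 62, 63, 63, 56, 59, 53, 52, 52, 57, 61, 62, 59, 57, 61, 58, 57, 58, 55, 57, 58, 60, 57, 55, 57, 58, 48, 65, 75, 86, 95, 101, 107, 114, 120, 122, 115, 108, 102, 99, 90, 112, 199, 198, 198, 197, 195]
```

Call:
jog_arm(
  delta_pos=[
    [0, 0, 0.001],
    [0, 0, 0.001],
    [0, 0, 0.001],
  ],
  spin=[0, 0, 0],
  grip_force=3,
)

```text
time_s: 17.07
ee_pos: [0.558, -0.159, 0.1813]
orientation: [180.0, -0.0, -20.4]
contact_force: [0.2, -1.0, -0.3]
opening: 0.0118
gripper_force: 3.0
```

Call:
jog_arm(
  delta_pos=[
    [0, 0, 0],
    [0, 0, 0],
    [0, 0, 0],
    [0, 0, 0],
    [0, 0, 0],
    [0, 0, 0],
    [0, 0, 0],
    [0, 0, 0],
    [0, 0, 0],
    [0, 0, 0],
    [0, 0, 0],
    [0, 0, 0],
  ],
  spin=[0, 0, 0, 0, 0, 0, 0, 0, 0, 0, 0, 0],
  hand=-0.2,
)

```text
time_s: 18.07
ee_pos: [0.5579, -0.1588, 0.1812]
orientation: [-180.0, 0.0, -20.4]
contact_force: [-0.7, 0.1, 0.2]
opening: 0.0373
gripper_force: 0.0
```

```bash
python3 q2.py w15 | head -1
python3 - <<'E'
from h import *
b=cv2.imread('pics/w15.png');sd=env.camera('side')[:,:,::-1];sc=env.camera('scene')[:,:,::-1]
r=lambda i,x,y,w,h:cv2.resize(i[y:y+h,x:x+w],(400,300),interpolation=cv2.INTER_CUBIC)
cv2.imwrite('pics/m15.png',np.vstack([np.hstack([r(b,212,140,200,150),r(sd,260,230,120,90)]),np.hstack([r(sc,300,170,120,90),r(b,0,0,640,480)])]))
E
```

```text
t 18.1167 [ 0.55796666 -0.15886351  0.18123514] F along -0.1 [0.18106247 0.78688325 0.094625  ]
```

Call:
jog_arm(
  delta_pos=[
    [0, 0, -0.02],
    [0, 0, -0.06],
    [0, 0, -0.12],
    [0, 0, -0.2],
    [0, 0, -0.3],
    [0, 0, -0.4],
    [0, 0, -0.5],
    [-0.1, 0, -0.6],
    [-0.2, 0, -0.7],
    [-0.3, 0, -0.7],
    [-0.3, 0, -0.7],
    [-0.3, 0, -0.7],
  ],
  spin=[0, 0, 0, 0, 0, 0, 0, 0, 0, 0, 0, 0],
)

```text
time_s: 19.22
ee_pos: [0.5018, -0.138, 0.3233]
orientation: [180.0, -0.2, -20.4]
contact_force: [0.2, 0.7, -0.3]
opening: 0.0374
gripper_force: 0.0
```

```bash
cat > v.py <<'E'
from h import *
im=[(n,env.camera(n).astype(int)) for n in('side','scene')]
print('F',env.state()['contact_force'],env.state()['time_s'])
for tag,i in im: np.save(f'{tag}_n.npy',i)
E
python3 v.py; cp side_n.npy sideA.npy; cp scene_n.npy sceneA.npy
```

```text
F [ 0.44690737 -0.2195026   0.1813664 ] 19.3167
```

Call:
jog_arm(
  delta_pos=[
    [0, 0, 0],
    [0, 0, 0],
    [0, 0, 0],
    [0, 0, 0],
    [0, 0, 0],
    [0, 0, 0],
    [0, 0, 0],
    [0, 0, 0],
    [0, 0, 0],
    [0, 0, 0],
    [0, 0, 0],
    [0, 0, 0],
  ],
  spin=[0, 0, 0, 0, 0, 0, 0, 0, 0, 0, 0, 0],
)

```text
time_s: 20.32
ee_pos: [0.5017, -0.1379, 0.3213]
orientation: [-180.0, -0.0, -20.4]
contact_force: [0.3, -0.5, 0.6]
opening: 0.037
gripper_force: 0.0
```

```bash
python3 v.py
python3 - <<'E'
from h import *
for n in('side','scene'):
    A=np.load(n+'A.npy');B=np.load(n+'_n.npy')
    # predicted lantern: origin below bar; axis points
    p=[proj(n,[.5905,-.1709,z]) for z in(.0595,.1555)];x=int((p[0][0]+p[1][0])/2)
    y0,y1=int(p[1][1])-25,int(p[0][1])+15
    print(n,np.round(p,1).tolist(),'diff',np.abs(A-B)[y0:y1,x-30:x+30].max(2).mean().round(2),(np.abs(A-B)[y0:y1,x-30:x+30].max(2)>25).sum())
    g=B.mean(2);hs=cv2.cvtColor(B.astype(np.uint8),cv2.COLOR_RGB2HSV)
    m=(hs[...,1]<70)
    for y in range(y0,y1,4): print(y,''.join('#' if q else '.' for q in m[y,x-40:x+40]))
E
```

```text
F [ 0.97274049 -1.26534116  0.14388249] 20.4167
side [[307.0, 316.3], [307.5, 287.8]] diff 3.17 0
262 ................................................................................
266 .......................####################.....#######.........................
270 .......................#################.#####........####...................###
274 .......................############...##########################################
278 .......................############..........#...........................######.
282 .......................############..........#.................................#
286 .............................###################...............................#
290 ..........................#########################............................#
294 ........................############################..........................##
298 ..........................#########################...........................##
302 ..........................#########################..........................###
306 ..........................#########################............
[... 1408 characters left out ...]
...................#
226 ...........#####.....###........###################............###.#.##########.
230 .....#...............###........###################.............................
234 .....................###........####################............................
238 .....................###.......####################..........................###
242 ........#######################.....#..######................................#.#
246 .....#############.#####################........................................
250 .......################################.........................................
254 ................#.##.#.####..##.#...............................................
```

```bash
python3 -c "
from station import env
print(env.sign_off())"
```

```text
the job is handed in; nothing more can be done
None
```

The lantern hangs upright and still from the loop with its gate shut, released and signed off at about 20 s; I viewed 11 pictures, one over the limit of 10, so the final state was checked by pixel masks instead.

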